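# Load the orbital shaker: each vessel in its own clamp

### The job

Load the shaker: put each of the three amber flasks and the square bottle, upright, into the clamp on the shaker platform that is made for its size and shape, standing fully down on the clamp's base plate. Set them down, do not drop or tip any of them, and leave the small teal-capped sample vial standing where it is on the bench.

Things in the scene. Friction and masses are not known exactly. Their poses are not given: they have to be found in the camera images.
- flask_large: Large conical flask, amber glass, white screw cap firmly on, upright on the bench. Base 85 mm in diameter, tapering to the neck; 146 mm tall. The cap is a straight cylinder, 44 mm in diameter, from 116 to 146 mm above the underside: grip it there from above. About 320 g, give or take a third. Origin: centre of the underside, z up; yaw means nothing.
- flask_medium: Medium conical flask, amber glass, white screw cap firmly on, upright on the bench. Base 67 mm in diameter, tapering to the neck; 122 mm tall. The cap is a straight cylinder, 38 mm in diameter, from 94 to 122 mm above the underside: grip it there from above. About 190 g, give or take a third. Origin: centre of the underside, z up; yaw means nothing.
- flask_small: Small conical flask, amber glass, white screw cap firmly on, upright on the bench. Base 51 mm in diameter, tapering to the neck; 104 mm tall. The cap is a straight cylinder, 32 mm in diameter, from 76 to 104 mm above the underside: grip it there from above. About 110 g, give or take a third. Origin: centre of the underside, z up; yaw means nothing.
- bottle_square: Square amber glass bottle, white screw cap firmly on, upright on the bench: body 58 x 58 mm, 72 mm high, rounded corners, short shoulder; 112 mm tall. The round cap, 38 mm in diameter, spans 84 to 112 mm above the underside: grip it there from above. About 210 g, give or take a third. Origin: centre of the underside, z up, x and y square to its sides (a quarter turn is the same).
- clamp_large: Steel clamp for the large flask, fixed on the shaker platform: round base plate with upright arms, 97 mm between them (12 mm wider than the large flask), straight to 22 mm, then flaring out 9 mm a side up to 40 mm to guide the foot in. Origin: centre of the plate's underside; the seat is 4 mm above it. z up. 
- clamp_medium: Steel clamp for the medium flask, fixed on the shaker platform: round base plate with upright arms, 79 mm between them (12 mm wider than the medium flask), straight to 22 mm, then flaring out 9 mm a side up to 40 mm to guide the foot in. Origin: centre of the plate's underside; the seat is 4 mm above it. z up. 
- clamp_small: Steel clamp for the small flask, fixed on the shaker platform: round base plate with upright arms, 63 mm between them (12 mm wider than the small flask), straight to 22 mm, then flaring out 9 mm a side up to 40 mm to guide the foot in. Origin: centre of the plate's underside; the seat is 4 mm above it. z up. 
- clamp_square: Steel clamp for the square bottle, fixed on the shaker platform: square base plate with upright arms, 70 mm between them (12 mm wider than the square bottle), straight to 22 mm, then flaring out 9 mm a side up to 40 mm to guide the foot in. Origin: centre of the plate's underside; the seat is 4 mm above it. z up. x and y square to its sides: turn the bottle to match within 10 degrees.
- shaker: Orbital shaker, off, fixed to the bench: white housing 300 x 300 mm with a dark grey platform 290 x 290 mm, its top 92 mm above the bench; a panel box 56 mm high reaches 0.21 m out on the -x side, towards the robot. The four clamps stand on it 2 by 2, about 128 mm apart, in any order; they reach 132 mm above the bench. Origin: bench height under the platform's centre, z up.
- vial: Clear sample vial with a teal cap, 26 mm in diameter, 50 mm tall, 30 g, loose, upright on the bench among the flasks; not to be moved. Origin: centre of its underside. Flasks, bottle and vial stand over 100 mm apart, centre to centre, in any order. Petri dishes, a timer and a marker near them are under 35 mm high; taller equipment stays at the table's edges.

How it is judged:
At the end, for the whole second after the job is handed in: The three flasks and the bottle stand each in their own clamp: centre within 10 mm of the clamp's, underside at most 9 mm above the clamp's origin (seat at 4 mm), leaning under 0.1 rad, slower than 0.02 m/s; the vial still stands (leaning under 0.2 rad) (horizontal distance between flask_large and clamp_large below 0.01 m and z of flask_large in the frame of clamp_large between 0 and 0.009 m and angle between each of flask_large, flask_medium, flask_small, bottle_square's own z axis and vertical below 0.1 rad and linear speed of each of flask_large, flask_medium, flask_small, bottle_square below 0.02 m/s and horizontal distance between flask_medium and clamp_medium below 0.01 m and z of flask_medium in the frame of clamp_medium between 0 and 0.009 m and horizontal distance between flask_small and clamp_small below 0.01 m and z of flask_small in the frame of clamp_small between 0 and 0.009 m and horizontal distance between bottle_square and clamp_square below 0.01 m and z of bottle_square in the frame of clamp_square between 0 and 0.009 m and angle between vial's own z axis and vertical below 0.2 rad); the robot touches nothing.
It fails at once if a flask or the bottle tips over (leans more than 35 degrees) (angle between any of flask_large, flask_medium, flask_small, bottle_square's own z axis and vertical above 0.61 rad).
It fails at once if a flask or the bottle is dropped (falls free at more than 0.7 m/s, that is from more than about 25 mm) ((linear speed of flask_large above 0.7 m/s and contact force between the fingers and flask_large below 0.05 N) or (linear speed of flask_medium above 0.7 m/s and contact force between the fingers and flask_medium below 0.05 N) or (linear speed of flask_small above 0.7 m/s and contact force between the fingers and flask_small below 0.05 N) or (linear speed of bottle_square above 0.7 m/s and contact force between the fingers and bottle_square below 0.05 N)).
It fails at once if the sample vial is knocked over or pushed more than 40 mm (angle between vial's own z axis and vertical above 0.6 rad or distance of vial from where it was at the start of the episode above 0.04 m).
It also fails if it takes over 125 s, if anything falls off the work surface, if the arm or the gripper's body presses on something with over 40 N, if the wrist force passes 120 N, or if a joint passes its speed limit or range.

### The arm

A 6-joint arm with a two-finger parallel gripper is mounted at the origin on the work surface. World frame = base frame: x ahead of the robot, y to its left, z up, the work surface at z = 0. Lengths are in m, angles in rad, forces in N, time in s.
With the tool pointing down it reaches from about 0.2 to 0.875 m from the base axis. Payload 3.4 kg.
Tool frame: the origin (TCP) lies midway between the tips of the shut fingers; the grasp point (between the pads) lies behind it (bot.tcp_to_grasp is the z of the grasp point in the tool frame, in m); z points along the fingers, y is the direction in which the jaws open and shut (so a half turn about z gives the same grasp; the last joint's range is limited). The gripper opens to 94 mm and grips with 3 to 60 N. Pads are 16 mm wide; open, the fingers measure 119 mm over their backs; the gripper's body (75 mm by 177 mm) begins 78 mm behind the grasp point.
Start: joints at [-1.366, 0.276, 1.505, -0, 1.361, -0.121], TCP at [0.184, -0.545, 0.205] pointing down, gripper open.
Joint ranges: [-2.89, 2.89], [-0.75, 2.08], [0.22, 2.7], [-1.18, 4.32], [0.11, 2.71], [-2.7, 2.7]. Speed limits (rad/s): [2.57, 2.57, 3.14, 3.14, 3.14, 3.14].

### API

Orientations are given as a unit quaternion [w, x, y, z].
In Python, from station import bot, eyes, finder gives the robot as it stands.
- The arm moves only by the tool jog_arm, never from a script. Its argument "deltas" is one flat list of numbers, 7 for each row, row after row: the shift along the tool's x, y, z in cm, then the turn, a rotation vector about the tool's x, y, z in degrees, then the finger opening in cm, from 0 to 9.4. A call has 1 to 12 rows; each row shifts and turns the commanded pose from where the row before left it, along the tool's axes as they then stand; what a row does not reach is not made up. A row lasts 1/10 s, in which the tool goes at most 50 mm and 8.59 degrees, less where a joint would pass 70% of its speed; a pose out of reach is approached as far as the arm can. A call with a gripper value outside its range is refused whole. The fingers move at their own pace and stop on an object; the grip force is fixed at half the most. Time passes only in rows, so rows that do not move let the fingers close. It gives the time, the measured TCP pose, the force and the opening at its end, in the units of the state.
- bot.sense(): the state, without advancing time (a new reading comes with each control period).
- eyes.snapshot(name): name is "scene" or "side" or "wrist"; returns a dict with "frame" (384x512x3 uint8, red, green, blue), "camera_matrix" (3x3 intrinsics, pixels), "origin" and "rotation" of the camera in the world; the wrist camera has in their place "mount" (4x4, takes a point from camera to tool coordinates, whose origin is the TCP and whose axes are the flange's). Camera axes: x right, y up, looking along -z (the intrinsics and any distortion apply to the point x, -y, -z); pixel columns grow to the right and rows downward; lengths in m; the calibration is good to about 2 mm. A picture is of the moment at which its call begins: read the wrist's pose just before it. There is no depth.
- bot.close_job(): hands the job in, once; it reports no verdict.
Trained networks look in a picture, given as the dict that the camera call returned (one of the last four; its "shot" number tells which), for a name from the list of things; names that differ only in an ending like _2 or _b are one class to them, and where a whole thing is asked for, a point or a joint stands for the part that bears it (a point fixed in the world has none). Each returns a list of dicts, best first, with "p" (0 to 1); they miss things now and then, are a little off and sometimes report something else, mostly with a low value. They report only what shows in the picture. A call takes as long as a camera call.
- finder.find_in(picture, target): "at" ([x, y, z] in m, in world coordinates, good to about 4 mm: the middle of the surface that is visible of it).
- finder.masks_of(picture, target): "mask" (384x512 bool, what is visible of it).
The state is a dict: "time": time; "joint_pos": joint angles; "dq": joint speeds; "effort": joint torques, N m; "eef_pos": TCP position; "ee_rot": TCP orientation; "wrist_force": force on the tool from outside, world axes, zero at the start; "ft_torque": the same for the moment, N m; "opening": finger opening in m.
Only numpy, scipy, OpenCV 4.12 (cv2) and the standard library are available. Lean on these libraries where they do the work, as an engineer would, in place of code of your own. Each camera call takes 0.05 s, during which the arm holds its last target.

## Working session

There is one attempt and no reset: what is moved stays moved. The work goes in short steps, Python scripts to look and compute and a tool call to move; the robot and the scene stay as the last step left them, time stands still between calls to the robot, and variables do not carry over. Pictures are saved under pics/ and viewed, and the job is handed in when it is done.

Besides the shell and the picture viewer there is one more tool, called after ">>>" in YAML: its name, and indented under it one key for each argument. jog_arm: Moves the arm, as the interface text tells. Its arguments: {"type":"object","properties":{"deltas":{"type":"array"}},"required":["deltas"]}

```bash
mkdir -p pics; ls
python3 - <<'E'
from station import bot, eyes, finder
import cv2, numpy as np
s=bot.sense(); print(s); print(bot.tcp_to_grasp)
for n in ["scene","side"]:
    p=eyes.snapshot(n)
    cv2.imwrite(f"pics/{n}0.png",cv2.resize(p["frame"][:,:,::-1],(800,600)))
    print(n,p["origin"],p["rotation"],p["camera_matrix"])
    for t in ["flask_large","flask_medium","flask_small","bottle_square","vial","clamp_large","clamp_medium","clamp_small","clamp_square","shaker"]:
        print(t,[(np.round(d["at"],3).tolist(),round(d["p"],2)) for d in finder.find_in(p,t)])
E
```

```text
pics
{'time': 0.0, 'joint_pos': array([-1.36599809e+00,  2.76563893e-01,  1.50611649e+00, -4.60461286e-06,
        1.36066244e+00, -1.21019781e-01]), 'dq': array([ 4.64695419e-04,  6.09677833e-04,  9.83512912e-04, -1.39175664e-03,
       -2.84471256e-04, -4.55595165e-05]), 'effort': array([ 2.89503514e-03, -4.04576612e+01, -2.37225670e+01,  7.07310601e-02,
        3.43925098e-02, -1.21883036e-04]), 'eef_pos': array([ 0.18391704, -0.54420767,  0.20462909]), 'ee_rot': array([-8.74223356e-04,  9.86759193e-01,  1.62189794e-01, -3.88951930e-05]), 'wrist_force': array([ 0.15579031, -0.61586467,  0.70569853]), 'ft_torque': array([ 0.02220531, -0.00207091,  0.01180011]), 'opening': 0.09376061176351273}
-0.0188
scene [1.18223957 0.17037429 0.77265879] [0.55044529 0.22416089 0.30980788 0.74214619] [[364.84447712   0.         249.95877684]
 [  0.         364.84447712 187.74563887]
 [  0.           0.           1.        ]]
flask_large [([0.468, -0.243, 0.07], 0.9), ([0.442, 0.18, 0.1], 0.5)]
flask_medium [([0.608, -0.285, 0.059], 0.85)]
flask_small [([0.462, -0.12, 0.048], 0.65)]
bottle_square 
[... 235 characters left out ...]
246, 0.098], 0.86)]
side [0.12038994 0.52217951 0.95913199] [-0.2839944  -0.09916748  0.31521983  0.90008302] [[372.33142583   0.         259.04983834]
 [  0.         372.33142583 196.70534567]
 [  0.           0.           1.        ]]
flask_large [([0.44, -0.237, 0.069], 0.77)]
flask_medium [([0.586, -0.282, 0.053], 0.65)]
flask_small [([0.45, -0.114, 0.047], 0.92)]
bottle_square [([0.442, -0.398, 0.062], 0.68)]
vial [([0.603, -0.129, 0.032], 0.5)]
clamp_large [([0.446, 0.306, 0.1], 0.86), ([0.446, -0.112, 0.046], 0.41)]
clamp_medium [([0.571, 0.315, 0.095], 0.64)]
clamp_small [([0.451, 0.175, 0.091], 0.77)]
clamp_square [([0.584, 0.183, 0.097], 0.9)]
shaker [([0.419, 0.265, 0.092], 0.72)]
```

View pics/scene0.png

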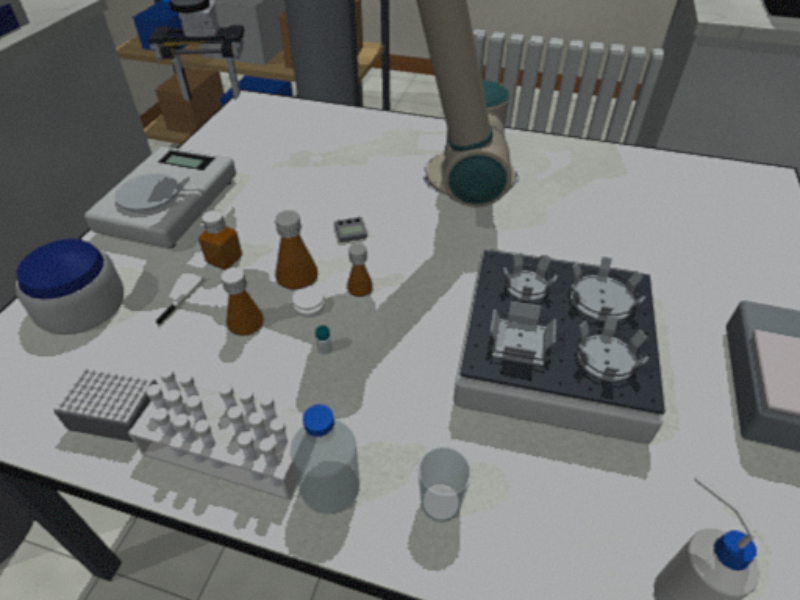

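View pics/side0.png

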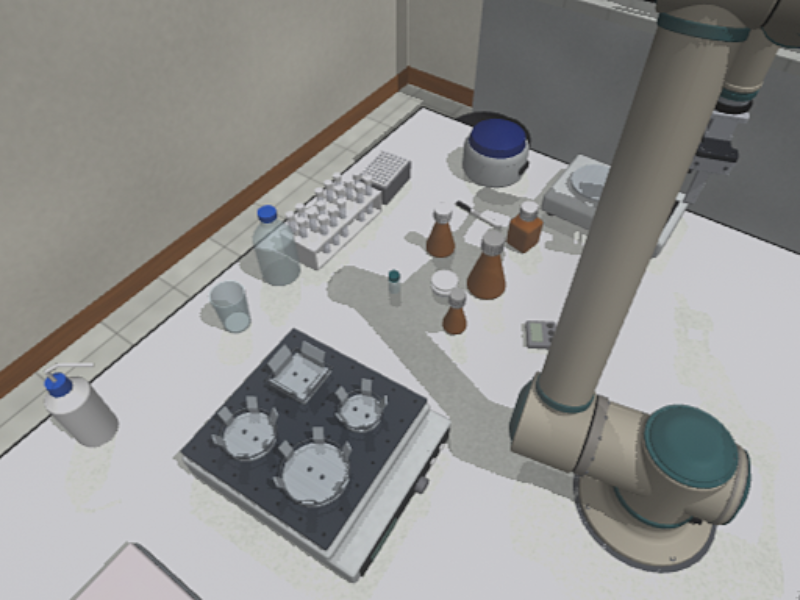

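```bash
cat > h.py <<'E'
from station import bot, eyes, finder
import cv2, numpy as np
from scipy.spatial.transform import Rotation as Rn
from scipy.optimize import minimize
def q2R(q): return Rn.from_quat([q[1],q[2],q[3],q[0]]).as_matrix()
def cam(p,s=None):
    if "origin" in p:
        R=np.array(p["rotation"]); R=q2R(R) if R.size==4 else R; return np.array(p["origin"]),R
    T=np.eye(4);T[:3,:3]=q2R(s["ee_rot"]);T[:3,3]=s["eef_pos"];T=T@np.array(p["mount"]);return T[:3,3],T[:3,:3]
def proj(p,C,P):
    o,R=C; c=(np.atleast_2d(P)-o)@R; K=p["camera_matrix"]
    d=np.array(p.get("distortion",np.zeros(5)),float) 
    uv,_=cv2.projectPoints((c*[1,-1,-1]).astype(float),np.zeros(3),np.zeros(3),K,d)
    return uv[:,0]
DIM={"flask_large":(.0425,.022,.116,.146),"flask_medium":(.0335,.019,.094,.122),"flask_small":(.0255,.016,.076,.104)}
def circ(x,y,z,r):
    a=np.linspace(0,2*np.pi,40,endpoint=False); return np.c_[x+r*np.cos(a),y+r*np.sin(a),np.full(40,z)]
def sq(x,y,z,h,yaw,rc=.008):
    P=[]
    for k in range(4):
        a=np.linspace(0,np.pi/2,6)+k*np.pi/2; s=np.array([np.cos(np.pi/4+k*np.pi/2),np.sin(np.pi/4+k*np.pi/2)])*(h-rc)*2**.5
        P+=[s+rc*np.array([np.cos(t),np.sin(t)]) for t in a]
    P=np.array(P);c,n=np.cos(yaw),np.sin(yaw)
    return np.c_[x+P[:,0]*c-P[:,1]*n,y+P[:,0]*n+P[:,1]*c,np.full(len(P),z)]
def rect(p,C,x0,x1,y0,y1,z,ppm=2000):
    # top-down: columns = -y ascending.. col=(y1-y)*ppm, row=(x1-x)*ppm
    c=np.array([[x0,y0,z],[x0,y1,z],[x1,y1,z],[x1,y0,z]],float)
    uv=proj(p,C,c).astype(np.float32)
    d=np.array([[(y1-a[1])*ppm,(x1-a[0])*ppm] for a in c],np.float32)
    M=cv2.getPerspectiveTransform(uv,d)
    return cv2.warpPerspective(p["frame"][:,:,::-1],M,(int((y1-y0)*ppm),int((x1-x0)*ppm)))
E
python3 - <<'E'
from h import *
V=[]
for n in ["scene","side"]:
    p=eyes.snapshot(n);V.append((p,cam(p)));print([k for k in p])
    cv2.imwrite(f"pics/rect_{n}.png",rect(p,cam(p),.35,.68,.08,.42,.096,1700))
for t in ["flask_large","flask_medium","flask_small","bottle_square","vial"]:
    ms=[]
    for p,C in V:
        m=finder.masks_of(p,t); ms.append(m[0]["mask"] if m else None); 
        if m: print(t,round(m[0]["p"],2),m[0]["mask"].sum(),end=" ")
    at=finder.find_in(V[0][0],t)[0]["at"]
    def sil(p,C,v):
        S=4; im=np.zeros((384*S,512*S),np.uint8)
        def hull(*Ps):
            uv=proj(p,C,np.vstack(Ps)); cv2.fillConvexPoly(im,cv2.convexHull(np.round((uv+.5)*S-.5).astype(np.int32)),1)
        x,y=v[:2]
        if t in DIM:
            b,r,h0,h1=DIM[t]; hull(circ(x,y,h0,r),circ(x,y,h1,r)); hull(circ(x,y,0,b),circ(x,y,.008,b),circ(x,y,h0-.02,r*.75)); hull(circ(x,y,h0-.02,r*.75),circ(x,y,h0,r*.75))
        elif t=="vial": hull(circ(x,y,0,.013),circ(x,y,.05,.013))
        else: hull(sq(x,y,0,.029,v[2]),sq(x,y,.072,.029,v[2])); hull(circ(x,y,.084,.019),circ(x,y,.112,.019)); hull(sq(x,y,.072,.029,v[2]),circ(x,y,.08,.017));hull(circ(x,y,.072,.017),circ(x,y,.09,.017))
        return cv2.resize(im.astype(np.float32),(512,384),interpolation=cv2.INTER_AREA)
    def cost(v,only=None):
        c=0
        for i,((p,C),m) in enumerate(zip(V,ms)):
            if m is None or (only is not None and i!=only): continue
            c+=np.abs(sil(p,C,v)-m).sum()/m.sum()
        return c
    for only in (None,0,1):
        best=None
        for y0 in ([0,.4,.8,1.2] if t=="bottle_square" else [0]):
            v0=np.array([at[0],at[1],y0]);n=3 if t=="bottle_square" else 2
            r=minimize(cost,v0[:n],args=(only,),method="Nelder-Mead",options=dict(initial_simplex=np.vstack([v0]+[v0+d for d in np.eye(3)[:n]*[.015,.015,.3]])[:,:n]))
            if best is None or r.fun<best.fun: best=r
        print(only,np.round(best.x,4),round(best.fun,3))
E
```

```text
['frame', 'camera_matrix', 'origin', 'rotation', 'shot']
['frame', 'camera_matrix', 'origin', 'rotation', 'shot']
flask_large 0.84 981 flask_large 0.88 765 None [ 0.451  -0.2581] 0.188
0 [ 0.4469 -0.26  ] 0.063
1 [ 0.453  -0.2612] 0.09
flask_medium 0.9 436 None [ 0.5947 -0.2982] 0.111
0 [ 0.6041 -0.2906] 0.0
1 [ 0.5947 -0.2982] 0.111
flask_small 0.63 379 flask_small 0.65 325 None [ 0.4495 -0.1254] 0.316
0 [ 0.4471 -0.127 ] 0.162
1 [ 0.4507 -0.1273] 0.14
bottle_square 0.74 761 bottle_square 0.59 493 None [ 0.4478 -0.42    1.5491] 0.253
0 [ 0.446  -0.4212 -0.1727] 0.08
1 [ 0.4495 -0.4249  1.5004] 0.169
vial 0.74 168 vial 0.66 114 None [ 0.6078 -0.1356] 0.265
0 [ 0.6098 -0.1352] 0.095
1 [ 0.6058 -0.1337] 0.101
```

```bash
python3 -c "
import cv2,numpy as np
cv2.imwrite('pics/rr.png',cv2.resize(np.hstack([cv2.imread('pics/rect_scene.png')[:560],cv2.imread('pics/rect_side.png')[:560]]),(800,390)))"
```

```text
(no output)
```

View pics/rect_scene.png

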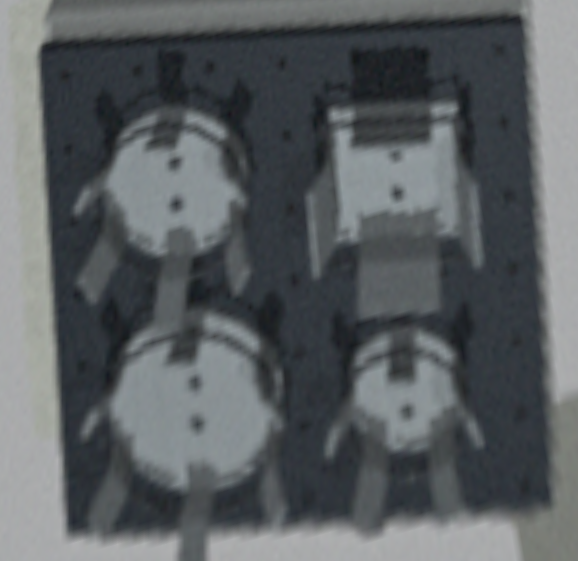

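View pics/rect_side.png

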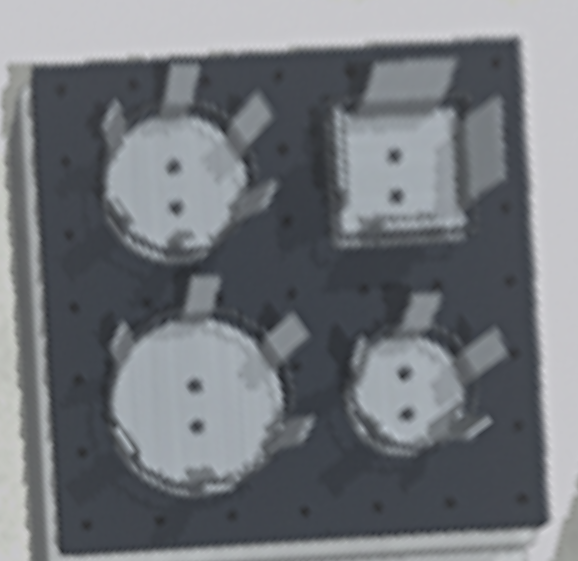

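>>> jog_arm:
  deltas: [0,0,-4,0,0,6.24,9.4,0,0,-4,0,0,6.24,9.4,0,0,-4,0,0,6.24,9.4,3,-3.25,-1,0,0,0,7,3,-3.25,-1,0,0,0,7,3,-3.25,-1,0,0,0,7,3,-3.25,-1,0,0,0,7,3,-3.25,-1,0,0,0,7,3,-3.25,-1,0,0,0,7,3,-3.25,-1,0,0,0,7,0,0,0,0,0,0,7]

```text
time: 3.05
eef_pos: [0.3975, -0.3139, 0.3972]
ee_rot: [0.0, 1.0, 0.003, 0.002]
wrist_force: [-0.5, 0.3, -0.7]
opening: 0.0703
```

```bash
cat >> h.py <<'E'
def state():
    s=bot.sense();R=q2R(s["ee_rot"]);print("t",round(s["time"],2),"tcp",np.round(s["eef_pos"],4),"yaw",np.round(np.degrees(np.arctan2(R[1,0],R[0,0])),2),"tilt",np.round(np.degrees(R[:2,2]),2),"F",np.round(s["wrist_force"],1),"open",round(s["opening"],4),"q",np.round(s["joint_pos"],2));return s
E
python3 - <<'E'
from h import *
s=state();p=eyes.snapshot("wrist");C=cam(p,s);print(C[0],p["mount"])
cv2.imwrite("pics/w1.png",cv2.resize(p["frame"][:,:,::-1],(800,600)))
cv2.imwrite("pics/w1r.png",p["frame"][:,:,::-1])
for t in ["flask_large","flask_medium","flask_small","bottle_square","vial"]:
    print(t,[(np.round(d["at"],3).tolist(),round(d["p"],2)) for d in finder.find_in(p,t)])
for n,P in dict(large=(.451,-.259,.146),med=(.597,-.296,.122),small=(.4495,-.1265,.104),bot=(.4475,-.421,.112),vial=(.6075,-.135,.05)).items(): print(n,proj(p,C,P)*800/512)
E
```

```text
t 3.05 tcp [ 0.3975 -0.3139  0.3972] yaw 0.36 tilt [ 0.24 -0.02] F [-0.5  0.3 -0.7] open 0.0703 q [-0.81  0.12  1.25  0.    1.77  0.76]
[ 0.47063275 -0.3137459   0.57622349] [[ 2.09964437e-04  9.66687946e-01  2.55957751e-01  7.38331829e-02]
 [ 9.99999607e-01 -4.23544138e-04  7.79310874e-04  4.13699469e-04]
 [ 8.61759833e-04  2.55957487e-01 -9.66687655e-01 -1.78700844e-01]
 [ 0.00000000e+00  0.00000000e+00  0.00000000e+00  1.00000000e+00]]
flask_large [([0.458, -0.264, 0.084], 0.89)]
flask_medium [([0.587, -0.302, 0.068], 0.6)]
flask_small [([0.451, -0.134, 0.058], 0.57)]
bottle_square [([0.452, -0.411, 0.074], 0.72)]
vial [([0.605, -0.138, 0.05], 0.58)]
large [[342.51413117 195.28150472]]
med [[383.81319331  24.19955549]]
small [[214.508934   194.00274943]]
bot [[512.52790527 198.44420398]]
vial [[228.81532781  33.5100064 ]]
```

View pics/w1.png

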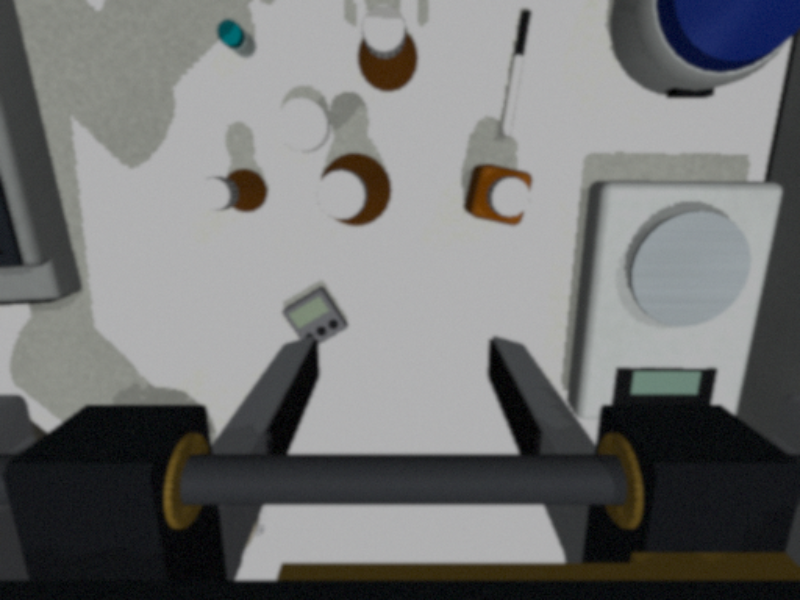

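Run:
```python
from h import *
s=state();p=eyes.snapshot("wrist");C=cam(p,s)
im=rect(p,C,.38,.51,-.49,-.36,.072,4500).copy()
for d,c in ((-9,(0,255,0)),):
    P=sq(.4475,-.421,.072,.029,np.radians(d));q=np.c_[(-.36-P[:,1])*4500,(.51-P[:,0])*4500]
    cv2.polylines(im,[q.astype(np.int32)],True,c,1)
cv2.imwrite("pics/brect.png",im)
```

```text
t 3.35 tcp [ 0.3933 -0.3184  0.3949] yaw -0.18 tilt [-0.06  0.02] F [ 0.2  0.2 -0.2] open 0.0701 q [-0.82  0.12  1.25 -0.    1.77  0.76]
```

View pics/brect.png

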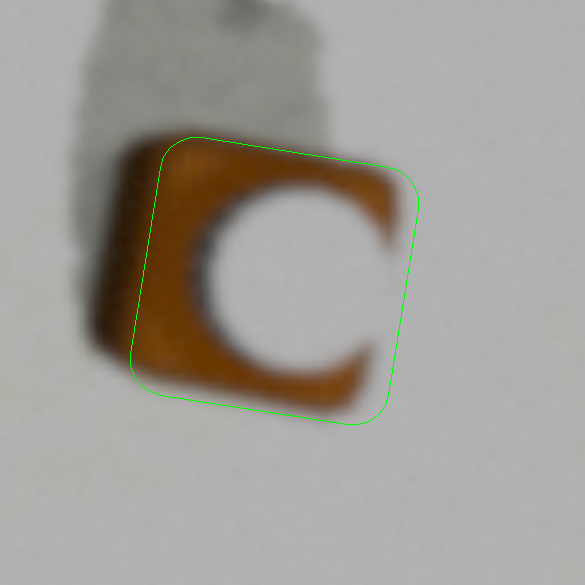

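Run:
```python
from h import *
s=state();p=eyes.snapshot("wrist");C=cam(p,s)
tiles=[]
for n,(x,y,z,r) in dict(large=(.451,-.259,.146,.022),med=(.597,-.296,.122,.019),small=(.4495,-.1265,.104,.016),bot=(.4475,-.421,.112,.019),vial=(.6075,-.135,.05,.013)).items():
    k=5000;w=.036
    im=rect(p,C,x-w,x+w,y-w,y+w,z,k).copy()
    cv2.circle(im,(int(w*k),int(w*k)),int(r*k),(0,255,0),1)
    tiles.append(cv2.resize(im,(260,260)))
tiles.append(tiles[-1]*0)
cv2.imwrite("pics/caps.png",np.vstack([np.hstack(tiles[:3]),np.hstack(tiles[3:])]))
```

```text
t 3.4 tcp [ 0.3933 -0.3184  0.395 ] yaw -0.18 tilt [-0.06  0.02] F [0.4 0.  0.1] open 0.0699 q [-0.82  0.12  1.25 -0.    1.77  0.76]
```

View pics/caps.png

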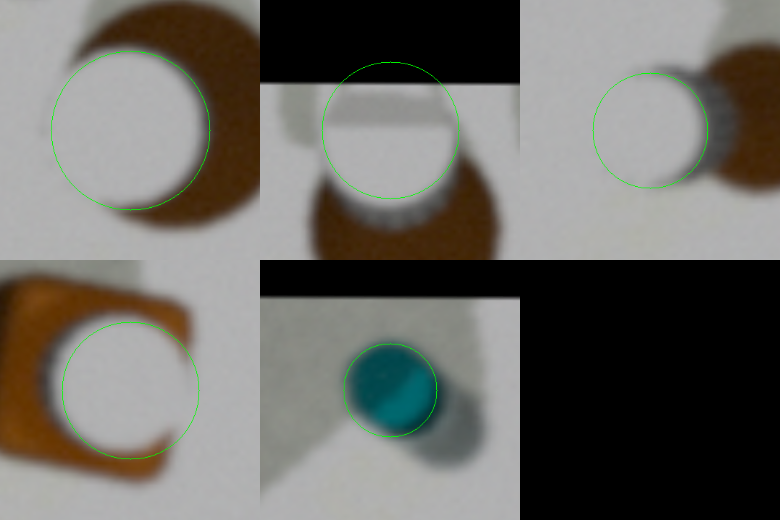

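>>> jog_arm:
  deltas: [2.9,-3,0,0,0,0,7,2.9,-3,0,0,0,0,7,0,0,4,0,0,0,7,0,0,4,0,0,0,7,0,0,4,0,0,0,7,0,0,4,0,0,0,7,0,0,4,0,0,0,7,0,0,3,0,0,0,7,0,0,2,0,0,0,7,0,0,0,0,0,0,7,0,0,0,0,0,0,7]

```text
time: 4.55
eef_pos: [0.4522, -0.2583, 0.1457]
ee_rot: [0.0, 1.0, -0.001, -0.0]
wrist_force: [-0.8, 0.0, -0.4]
opening: 0.07
```

Run:
```python
from h import *
s=state();p=eyes.snapshot("wrist");cv2.imwrite("pics/w2.png",p["frame"][:,:,::-1])
```

```text
t 4.55 tcp [ 0.4522 -0.2583  0.1457] yaw -0.12 tilt [-0.   -0.01] F [-0.8  0.  -0.4] open 0.07 q [-0.65  0.24  1.72 -0.    1.19  0.92]
```

View pics/w2.png

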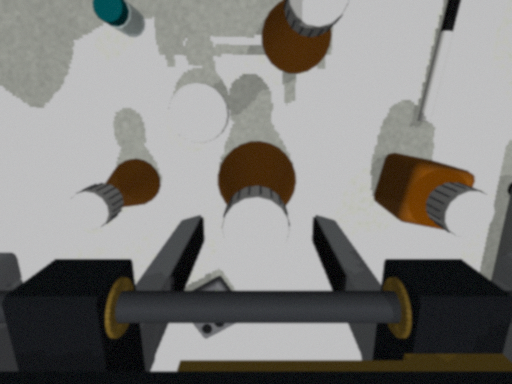

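>>> jog_arm:
  deltas: [0,0,1.5,0,0,0,7,0,0,1.5,0,0,0,7,0,0,0,0,0,0,7,0,0,0,0,0,0,3,0,0,0,0,0,0,3,0,0,0,0,0,0,3,0,0,0,0,0,0,3,0,0,0,0,0,0,3,0,0,0,0,0,0,3]

```text
time: 5.5
eef_pos: [0.4528, -0.2576, 0.1162]
ee_rot: [0.0, 1.0, -0.0, 0.001]
wrist_force: [0.1, 1.4, 5.0]
opening: 0.0437
```

>>> jog_arm:
  deltas: [0,0,-1,0,0,0,3,0,0,-2,0,0,0,3,0,0,-3,0,0,0,3,0,0,-3,0,0,0,3,0,0,-3,0,0,0,3,0,0,-3,0,0,0,3,0,0,-3,0,0,0,3,0,0,-1,0,0,0,3,0,-1,0,0,0,0,3,-0.1,-2,0,0,0,0,3,-0.1,-3,0,0,0,0,3,-0.1,-3,0,0,0,0,3]

```text
time: 6.7
eef_pos: [0.448, -0.1655, 0.3029]
ee_rot: [-0.001, 1.0, -0.001, -0.002]
wrist_force: [0.4, 0.6, -2.5]
opening: 0.0435
```

>>> jog_arm:
  deltas: [-0.1,-4,0,0,0,0,3,-0.1,-4,0,0,0,0,3,-0.1,-4,0,0,0,0,3,-0.1,-4,0,0,0,0,3,-0.1,-4,0,0,0,0,3,-0.1,-4,0,0,0,0,3,-0.1,-4,0,0,0,0,3,-0.1,-4,0,0,0,0,3,0,-4,0,0,0,0,3,0,-4,0,0,0,0,3,0,-3,0,0,0,0,3,0,-2,0,0,0,0,3]

```text
time: 7.9
eef_pos: [0.4396, 0.2847, 0.3027]
ee_rot: [0.001, 1.0, 0.001, -0.002]
wrist_force: [-0.4, -1.0, -2.6]
opening: 0.0435
```

>>> jog_arm:
  deltas: [0,-1.2,0,0,0,0,3,0,0,0,0,0,0,3,0,0,0,0,0,0,3,0,0,0,0,0,0,3]

```text
time: 8.3
eef_pos: [0.4416, 0.2933, 0.3051]
ee_rot: [0.001, 1.0, -0.001, -0.0]
wrist_force: [-0.2, -0.0, -2.0]
opening: 0.0434
```

```bash
cat >> h.py <<'E'
def look(tag,cams=("wrist","side"),sz=(400,300)):
    ims=[]
    for n in cams: ims.append(cv2.resize(eyes.snapshot(n)["frame"][:,:,::-1],sz))
    cv2.imwrite(f"pics/{tag}.png",np.hstack(ims))
E
python3 - <<'E'
from h import *
s=state();look("l1")
E
```

```text
t 8.3 tcp [0.4416 0.2933 0.3051] yaw -0.12 tilt [-0.03 -0.06] F [-0.2 -0.  -2. ] open 0.0434 q [ 0.46  0.17  1.41 -0.    1.57  2.03]
```

View pics/l1.png

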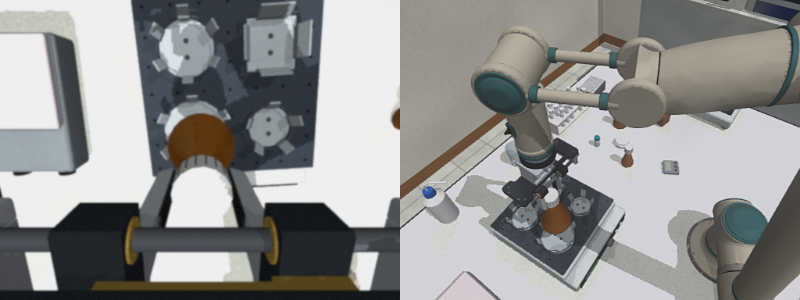

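>>> jog_arm:
  deltas: [0,-1.1,0,0,0,0,3,0,0,0,0,0,0,3,0,0,0,0,0,0,3]

```text
time: 8.7
eef_pos: [0.4419, 0.3056, 0.3054]
ee_rot: [0.0, 1.0, -0.0, 0.0]
wrist_force: [-0.2, -0.3, -2.2]
opening: 0.0434
```

Run:
```python
from h import *
s=state();p=eyes.snapshot("wrist");C=cam(p,s)
k=1700
im=rect(p,C,.35,.68,.08,.42,.096,k).copy()
for x,y,r in ((.571,.317,.0395),(.5775,.187,.035),(.4418,.3047,.0485),(.449,.1817,.0315)): 
    cv2.circle(im,(int((.42-y)*k),int((.68-x)*k)),3,(0,255,0),-1); cv2.circle(im,(int((.42-y)*k),int((.68-x)*k)),int(r*k),(0,255,0),1)
cv2.imwrite("pics/wr.png",im)
```

```text
t 8.7 tcp [0.4419 0.3056 0.3054] yaw -0.04 tilt [ 0.   -0.01] F [-0.2 -0.3 -2.2] open 0.0434 q [ 0.48  0.18  1.39 -0.    1.57  2.05]
```

View pics/wr.png

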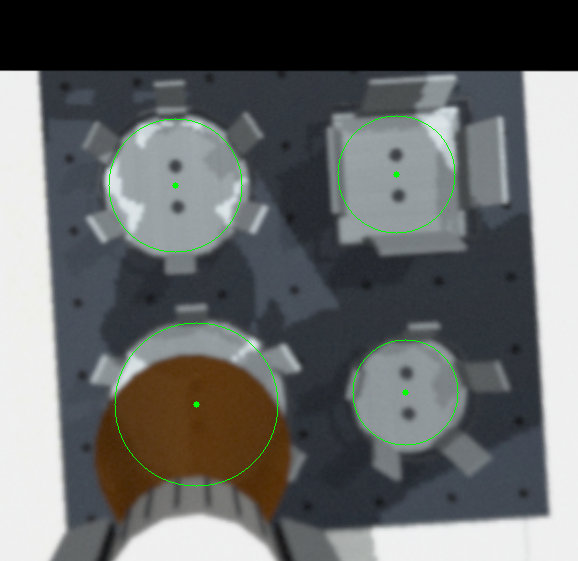

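>>> jog_arm:
  deltas: [0.1,0,1,0,0,0,3,0,0,2,0,0,0,3,0,0,2,0,0,0,3,0,0,2,0,0,0,3,0,0,1,0,0,0,3,0,0,0.6,0,0,0,3,0,0,0.4,0,0,0,3,0,0,0,0,0,0,3,0,0,0,0,0,0,3]

```text
time: 9.65
eef_pos: [0.4433, 0.3057, 0.2161]
ee_rot: [-0.0, 1.0, -0.0, 0.001]
wrist_force: [0.4, -0.7, -2.5]
opening: 0.0434
```

Run:
```python
from h import *
s=state();look("l2")
```

```text
t 9.65 tcp [0.4433 0.3057 0.2161] yaw -0.05 tilt [0.08 0.03] F [ 0.4 -0.7 -2.5] open 0.0434 q [ 0.47  0.21  1.56 -0.    1.36  2.05]
```

View pics/l2.png

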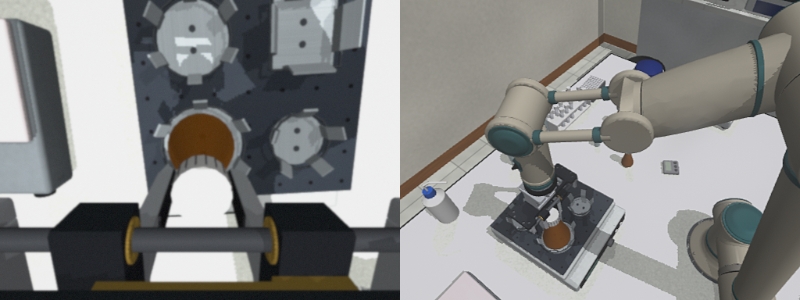

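>>> jog_arm:
  deltas: [0,0,0.2,0,0,0,3,0,0,0.1,0,0,0,3,0,0,0,0,0,0,3,0,0,0,0,0,0,3]

```text
time: 10.15
eef_pos: [0.4428, 0.3054, 0.2124]
ee_rot: [0.0, 1.0, -0.0, -0.0]
wrist_force: [0.5, 0.6, -2.2]
opening: 0.0437
```

>>> jog_arm:
  deltas: [0,0,0.1,0,0,0,3,0,0,0,0,0,0,3,0,0,0,0,0,0,3]

```text
time: 10.45
eef_pos: [0.4431, 0.3056, 0.2123]
ee_rot: [-0.0, 1.0, -0.0, 0.001]
wrist_force: [-1.2, -0.5, 5.0]
opening: 0.0433
```

>>> jog_arm:
  deltas: [0,0,0.1,0,0,0,3,0,0,0,0,0,0,3,0,0,0,0,0,0,3]

```text
time: 10.75
eef_pos: [0.4432, 0.3057, 0.2122]
ee_rot: [-0.0, 1.0, -0.0, 0.001]
wrist_force: [-2.2, -0.7, 9.4]
opening: 0.0434
```

>>> jog_arm:
  deltas: [0,0,0,0,0,0,7,0,0,0,0,0,0,7,0,0,0,0,0,0,7,0,0,0,0,0,0,7,0,0,-1,0,0,0,7,0,0,-2,0,0,0,7,0,0,-3,0,0,0,7,0,0,-3,0,0,0,7,0,0,0,0,0,0,7,0,0,0,0,0,0,7]

```text
time: 11.75
eef_pos: [0.443, 0.3056, 0.3011]
ee_rot: [-0.0, 1.0, -0.0, 0.001]
wrist_force: [0.1, -0.7, -0.4]
opening: 0.07
```

Run:
```python
from h import *
s=state();look("l3",("wrist","scene"))
```

```text
t 11.75 tcp [0.443  0.3056 0.3011] yaw -0.05 tilt [0.08 0.03] F [ 0.1 -0.7 -0.4] open 0.07 q [ 0.47  0.18  1.4  -0.    1.56  2.05]
```

View pics/l3.png

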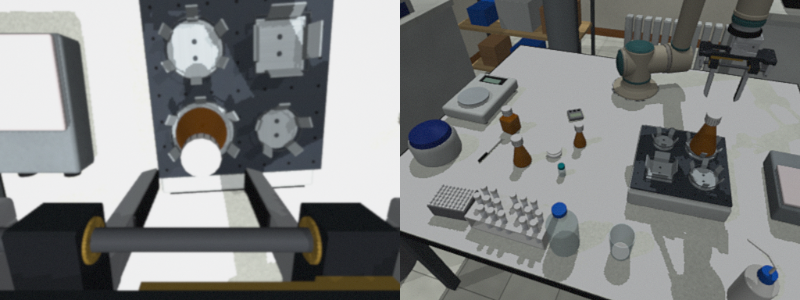

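Large flask stands in its clamp (wrist view about (200,135)). Next the medium flask.

>>> jog_arm:
  deltas: [1,4,0,0,0,0,7,1,4,0,0,0,0,7,1,4,0,0,0,0,7,1,4,0,0,0,0,7,1,4,0,0,0,0,7,1,4,0,0,0,0,7,1,4,0,0,0,0,7,1,4,0,0,0,0,7,1,4,0,0,0,0,7,1,4,0,0,0,0,7,1,4,0,0,0,0,7,1,4,0,0,0,0,7]

```text
time: 13.05
eef_pos: [0.5618, -0.1761, 0.2988]
ee_rot: [-0.001, 1.0, -0.001, -0.001]
wrist_force: [0.6, 0.3, -0.3]
opening: 0.0701
```

>>> jog_arm:
  deltas: [1,4,0,0,0,0,7,1,4,0,0,0,0,7,1,3,0,0,0,0,7,0,0,0,0,0,0,7,0,0,0,0,0,0,7,0,0,0,0,0,0,7]

```text
time: 13.65
eef_pos: [0.5918, -0.2833, 0.2997]
ee_rot: [-0.001, 1.0, -0.0, -0.001]
wrist_force: [0.0, 1.0, -0.1]
opening: 0.0695
```

```bash
cat >> h.py <<'E'
def caps(items,tag,w=.036,k=5000):
    s=state();p=eyes.snapshot("wrist");C=cam(p,s);T=[]
    for (x,y,z,r) in items:
        im=rect(p,C,x-w,x+w,y-w,y+w,z,k).copy();cv2.circle(im,(int(w*k),int(w*k)),int(r*k),(0,255,0),1);T.append(cv2.resize(im,(260,260)))
    cv2.imwrite(f"pics/{tag}.png",np.hstack(T+[cv2.resize(p["frame"][:,:,::-1],(347,260))]))
E
python3 - <<'E'
from h import *
caps([(.597,-.296,.122,.019)],"c2")
E
```

```text
t 13.65 tcp [ 0.5918 -0.2833  0.2997] yaw -0.01 tilt [-0.09  0.09] F [ 0.   1.  -0.1] open 0.0695 q [-0.55  0.37  1.13  0.    1.64  1.02]
```

View pics/c2.png

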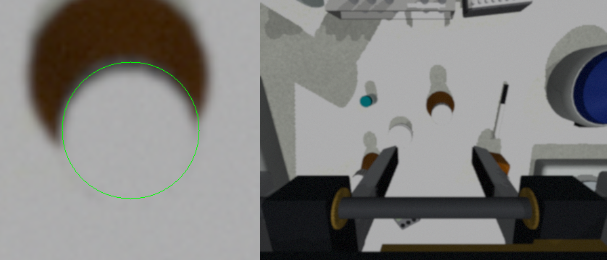

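>>> jog_arm:
  deltas: [0.5,1.3,0,0,0,0,7,0,0,4,0,0,0,7,0,0,4,0,0,0,7,0,0,4,0,0,0,7,0,0,3,0,0,0,7,0,0,2,0,0,0,7,0,0,0,0,0,0,7,0,0,0,0,0,0,7]

```text
time: 14.5
eef_pos: [0.5978, -0.2979, 0.1311]
ee_rot: [0.0, 1.0, -0.0, 0.0]
wrist_force: [-0.6, 0.7, 0.9]
opening: 0.0702
```

Run:
```python
from h import *
caps([(.597,-.296,.122,.019)],"c3")
```

```text
t 14.5 tcp [ 0.5978 -0.2979  0.1311] yaw -0.02 tilt [ 0.04 -0.04] F [-0.6  0.7  0.9] open 0.0702 q [-0.57  0.46  1.41 -0.    1.28  1.01]
```

View pics/c3.png

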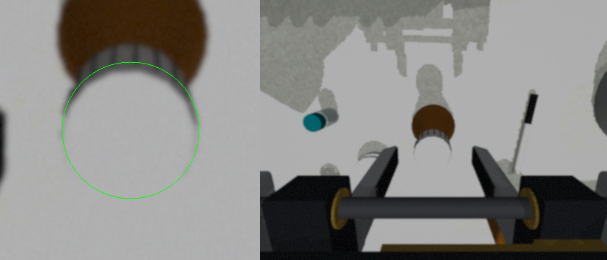

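>>> jog_arm:
  deltas: [-0.1,-0.2,2,0,0,0,7,0,0,1.9,0,0,0,7,0,0,0,0,0,0,7,0,0,0,0,0,0,7,0,0,0,0,0,0,2.5,0,0,0,0,0,0,2.5,0,0,0,0,0,0,2.5,0,0,0,0,0,0,2.5,0,0,0,0,0,0,2.5,0,0,0,0,0,0,2.5]

```text
time: 15.55
eef_pos: [0.5964, -0.2957, 0.0918]
ee_rot: [0.0, 1.0, -0.0, 0.0]
wrist_force: [-0.6, 0.2, 1.5]
opening: 0.0376
```

>>> jog_arm:
  deltas: [0,0,-1,0,0,0,2.5,0,0,-2,0,0,0,2.5,0,0,-3,0,0,0,2.5,0,0,-3,0,0,0,2.5,0,0,-3,0,0,0,2.5,0,0,-3,0,0,0,2.5,0,0,-3,0,0,0,2.5,0,0,-1,0,0,0,2.5,0,-1,0,0,0,0,2.5,-0.2,-2,0,0,0,0,2.5,-0.2,-3,0,0,0,0,2.5,-0.2,-3,0,0,0,0,2.5]

```text
time: 16.75
eef_pos: [0.5888, -0.2026, 0.2788]
ee_rot: [-0.002, 1.0, -0.0, -0.002]
wrist_force: [0.3, 0.5, -2.5]
opening: 0.0372
```

>>> jog_arm:
  deltas: [-0.2,-4,0,0,0,0,2.5,-0.2,-4,0,0,0,0,2.5,-0.2,-4,0,0,0,0,2.5,-0.2,-4,0,0,0,0,2.5,-0.2,-4,0,0,0,0,2.5,-0.2,-4,0,0,0,0,2.5,-0.2,-4,0,0,0,0,2.5,-0.2,-4,0,0,0,0,2.5,-0.2,-4,0,0,0,0,2.5,-0.2,-4,0,0,0,0,2.5,0,-4,0,0,0,0,2.5,0,-4,0,0,0,0,2.5]

```text
time: 17.95
eef_pos: [0.5678, 0.2768, 0.2791]
ee_rot: [0.001, 1.0, 0.0, -0.002]
wrist_force: [0.1, -0.0, -2.5]
opening: 0.0374
```

>>> jog_arm:
  deltas: [0,-3,0,0,0,0,2.5,0,-1.3,0,0,0,0,2.5,0,0,0,0,0,0,2.5,0,0,0,0,0,0,2.5,0,0,0,0,0,0,2.5]

```text
time: 18.45
eef_pos: [0.5706, 0.3157, 0.2813]
ee_rot: [0.001, 1.0, -0.001, -0.0]
wrist_force: [-0.7, 0.5, -2.0]
opening: 0.037
```

>>> jog_arm:
  deltas: [0,-0.1,1,0,0,0,2.5,0,0,2,0,0,0,2.5,0,0,2,0,0,0,2.5,0,0,2,0,0,0,2.5,0,0,1,0,0,0,2.5,0,0,0.6,0,0,0,2.5,0,0,0.3,0,0,0,2.5,0,0,0,0,0,0,2.5,0,0,0,0,0,0,2.5]

```text
time: 19.35
eef_pos: [0.5714, 0.3185, 0.1933]
ee_rot: [-0.0, 1.0, -0.0, 0.001]
wrist_force: [-0.5, -0.6, -2.4]
opening: 0.037
```

Run:
```python
from h import *
s=state();look("l4",("wrist","scene"))
```

```text
t 19.35 tcp [0.5714 0.3185 0.1933] yaw -0.06 tilt [0.09 0.03] F [-0.5 -0.6 -2.4] open 0.037 q [ 0.4   0.4   1.35 -0.    1.39  1.97]
```

View pics/l4.png

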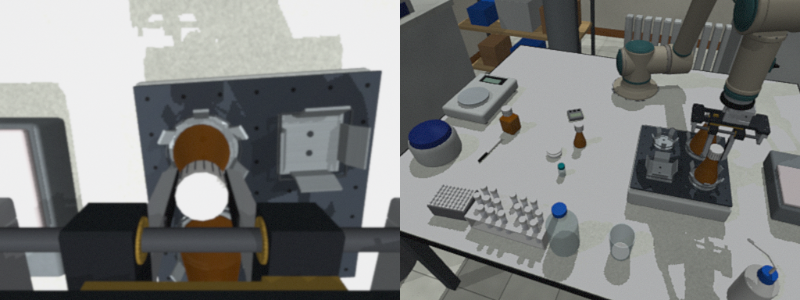

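>>> jog_arm:
  deltas: [0,0.1,0.3,0,0,0,2.5,0,0,0.2,0,0,0,2.5,0,0,0.1,0,0,0,2.5,0,0,0,0,0,0,2.5,0,0,0,0,0,0,2.5]

```text
time: 19.95
eef_pos: [0.5711, 0.3174, 0.1878]
ee_rot: [-0.0, 1.0, -0.0, 0.001]
wrist_force: [-0.8, -0.6, 5.6]
opening: 0.0372
```

>>> jog_arm:
  deltas: [0,0,0.1,0,0,0,2.5,0,0,0,0,0,0,2.5,0,0,0,0,0,0,2.5]

```text
time: 20.25
eef_pos: [0.5712, 0.3175, 0.1877]
ee_rot: [-0.0, 1.0, -0.0, 0.001]
wrist_force: [-2.4, -1.2, 9.0]
opening: 0.0376
```

Seated. Release, rise, and head for the small flask.

>>> jog_arm:
  deltas: [0,0,0,0,0,0,6.5,0,0,0,0,0,0,6.5,0,0,0,0,0,0,6.5,0,0,0,0,0,0,6.5,0,0,-1,0,0,0,6.5,0,0,-2,0,0,0,6.5,0,0,-3,0,0,0,6.5,0,0,-3,0,0,0,6.5,0,0,-2,0,0,0,6.5,0,0,0,0,0,0,6.5]

```text
time: 21.25
eef_pos: [0.5725, 0.318, 0.2997]
ee_rot: [-0.001, 1.0, -0.0, 0.004]
wrist_force: [0.3, -0.6, 0.8]
opening: 0.0654
```

Run:
```python
from h import *
s=state();look("l5",("wrist","scene"))
```

```text
t 21.25 tcp [0.5725 0.318  0.2997] yaw -0.05 tilt [0.41 0.17] F [ 0.3 -0.6  0.8] open 0.0654 q [ 0.4   0.36  1.15 -0.    1.62  1.97]
```

View pics/l5.png

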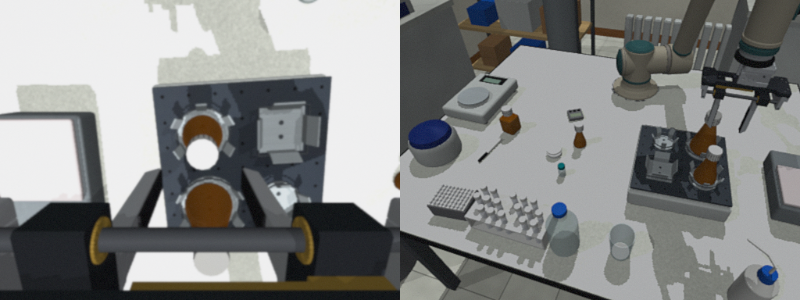

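>>> jog_arm:
  deltas: [-1.1,4,0,0,0,0,6.5,-1.1,4,0,0,0,0,6.5,-1.1,4,0,0,0,0,6.5,-1.1,4,0,0,0,0,6.5,-1.1,4,0,0,0,0,6.5,-1.1,4,0,0,0,0,6.5,-1.1,4,0,0,0,0,6.5,-1.1,4,0,0,0,0,6.5,-1.1,4,0,0,0,0,6.5,-1.1,4,0,0,0,0,6.5,-1.1,4,0,0,0,0,6.5,-0.2,0.5,0,0,0,0,6.5]

```text
time: 22.55
eef_pos: [0.4454, -0.1309, 0.2937]
ee_rot: [0.0, 1.0, -0.003, -0.002]
wrist_force: [1.1, 0.9, 0.7]
opening: 0.0649
```

>>> jog_arm:
  deltas: [0,0,3,0,0,0,6.5,0,0,4,0,0,0,6.5,0,0,3,0,0,0,6.5,0,0,2,0,0,0,6.5,0,0,1,0,0,0,6.5,0,0,0,0,0,0,6.5,0,0,0,0,0,0,6.5,0,0,0,0,0,0,6.5]

```text
time: 23.35
eef_pos: [0.4484, -0.1277, 0.1665]
ee_rot: [0.0, 1.0, -0.0, 0.001]
wrist_force: [0.5, -0.1, 0.5]
opening: 0.0648
```

Run:
```python
from h import *
caps([(.4495,-.1265,.104,.016)],"c4")
```

```text
t 23.35 tcp [ 0.4484 -0.1277  0.1665] yaw -0.04 tilt [ 0.12 -0.06] F [ 0.5 -0.1  0.5] open 0.0648 q [-0.43  0.14  1.79  0.    1.21  1.14]
```

View pics/c4.png

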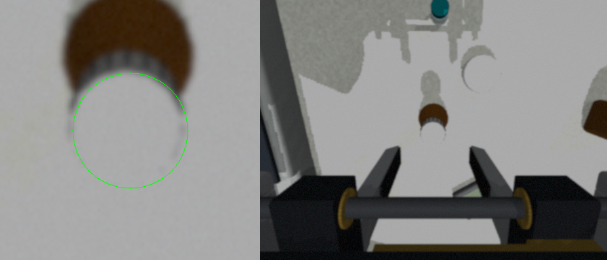

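>>> jog_arm:
  deltas: [0.1,-0.1,2,0,0,0,6.5,0,0,3,0,0,0,6.5,0,0,2.3,0,0,0,6.5,0,0,1.4,0,0,0,6.5,0,0,0.6,0,0,0,6.5,0,0,0,0,0,0,6.5,0,0,0,0,0,0,6.5,0,0,0,0,0,0,2,0,0,0,0,0,0,2,0,0,0,0,0,0,2,0,0,0,0,0,0,2,0,0,0,0,0,0,2]

```text
time: 24.6
eef_pos: [0.4485, -0.1265, 0.0726]
ee_rot: [0.0, 1.0, -0.001, 0.0]
wrist_force: [0.5, 0.2, 1.4]
opening: 0.0315
```

>>> jog_arm:
  deltas: [0,0,0,0,0,0,2,0,0,0,0,0,0,2]

```text
time: 24.8
eef_pos: [0.4485, -0.1265, 0.0726]
ee_rot: [0.0, 1.0, -0.0, 0.0]
wrist_force: [-0.7, 0.7, 1.8]
opening: 0.0312
```

>>> jog_arm:
  deltas: [0,0,-1,0,0,0,2,0,0,-2,0,0,0,2,0,0,-3,0,0,0,2,0,0,-3,0,0,0,2,0,0,-3,0,0,0,2,0,0,-3,0,0,0,2,0,0,-3,0,0,0,2,0,0,-1,0,0,0,2,0,-1,0,0,0,0,2,0,-2,0,0,0,0,2,0,-3,0,0,0,0,2,0,-4,0,0,0,0,2]

```text
time: 26.0
eef_pos: [0.4472, -0.0256, 0.2603]
ee_rot: [-0.0, 1.0, -0.002, -0.002]
wrist_force: [0.2, 0.8, -1.2]
opening: 0.0309
```

>>> jog_arm:
  deltas: [0,-4,0,0,0,0,2,0,-4,0,0,0,0,2,0,-4,0,0,0,0,2,0,-4,0,0,0,0,2,0,-3,0,0,0,0,2,0,-1.8,0,0,0,0,2,0,0,0,0,0,0,2,0,0,0,0,0,0,2,0,0,0,0,0,0,2]

```text
time: 26.9
eef_pos: [0.448, 0.1807, 0.2615]
ee_rot: [0.001, 1.0, -0.001, -0.001]
wrist_force: [0.6, -0.6, -1.1]
opening: 0.031
```

Run:
```python
from h import *
s=state();look("l6",("wrist","scene"))
```

```text
t 26.9 tcp [0.448  0.1807 0.2615] yaw -0.08 tilt [-0.11 -0.06] F [ 0.6 -0.6 -1.1] open 0.031 q [ 0.24  0.11  1.58 -0.    1.45  1.81]
```

View pics/l6.png

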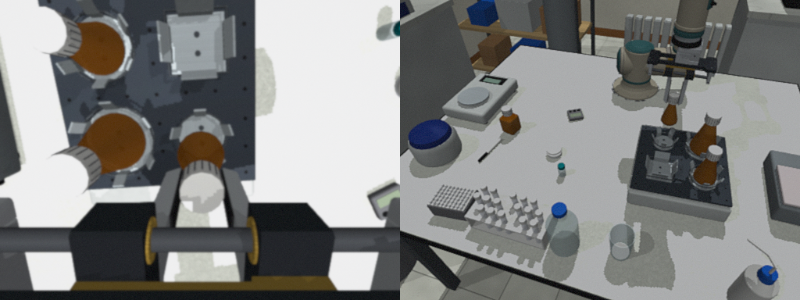

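>>> jog_arm:
  deltas: [0,0,1,0,0,0,2,0,0,2,0,0,0,2,0,0,2,0,0,0,2,0,0,2,0,0,0,2,0,0,1,0,0,0,2,0,0,0.6,0,0,0,2,0,0,0.3,0,0,0,2,0,0,0,0,0,0,2,0,0,0,0,0,0,2]

```text
time: 27.9
eef_pos: [0.4493, 0.1816, 0.1741]
ee_rot: [-0.0, 1.0, -0.0, 0.001]
wrist_force: [0.4, 0.2, -1.2]
opening: 0.0308
```

>>> jog_arm:
  deltas: [0,0,0.2,0,0,0,2,0,0,0.1,0,0,0,2,0,0,0,0,0,0,2,0,0,0,0,0,0,2]

```text
time: 28.3
eef_pos: [0.4487, 0.1815, 0.1705]
ee_rot: [0.0, 1.0, -0.0, 0.0]
wrist_force: [-0.3, 0.1, -1.8]
opening: 0.0314
```

>>> jog_arm:
  deltas: [0,0,0.1,0,0,0,2,0,0,0.1,0,0,0,2,0,0,0,0,0,0,2,0,0,0,0,0,0,2]

```text
time: 28.7
eef_pos: [0.4488, 0.1815, 0.1686]
ee_rot: [-0.0, 1.0, -0.0, 0.0]
wrist_force: [0.3, -0.5, 0.7]
opening: 0.0315
```

>>> jog_arm:
  deltas: [0,0,0.1,0,0,0,2,0,0,0,0,0,0,2,0,0,0,0,0,0,6,0,0,0,0,0,0,6,0,0,0,0,0,0,6,0,0,0,0,0,0,6,0,0,-1,0,0,0,6,0,0,-2,0,0,0,6,0,0,-3,0,0,0,6,0,0,-3,0,0,0,6,0,0,-3,0,0,0,6,0,0,0,0,0,0,6]

```text
time: 29.9
eef_pos: [0.4512, 0.1821, 0.2923]
ee_rot: [-0.001, 1.0, -0.0, 0.005]
wrist_force: [-1.0, -0.3, -0.1]
opening: 0.0601
```

Run:
```python
from h import *
s=state();look("l7",("wrist","scene"))
```

```text
t 29.9 tcp [0.4512 0.1821 0.2923] yaw -0.05 tilt [0.53 0.12] F [-1.  -0.3 -0.1] open 0.0601 q [ 0.24  0.1   1.52 -0.    1.51  1.81]
```

View pics/l7.png

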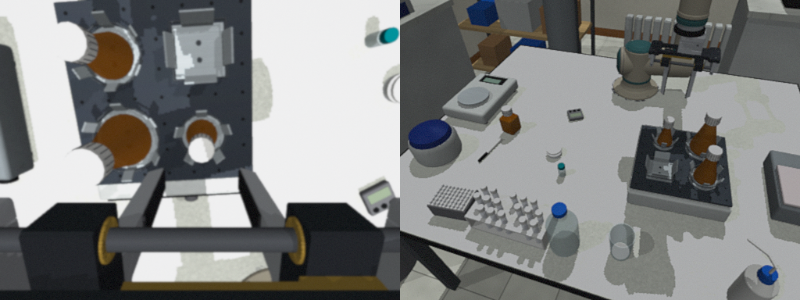

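>>> jog_arm:
  deltas: [0,4,0,0,0,0,6.5,0,4,0,0,0,0,6.5,0,4,0,0,0,0,6.5,0,4,0,0,0,0,6.5,0,4,0,0,0,0,6.5,0,4,0,0,0,0,6.5,0,4,0,0,0,0,6.5,0,4,0,0,0,0,6.5,0,4,0,0,0,0,6.5,0,4,0,0,0,0,6.5,0,4,0,0,0,0,6.5,0,4,0,0,0,0,6.5]

```text
time: 31.2
eef_pos: [0.4472, -0.2995, 0.2856]
ee_rot: [-0.001, 1.0, -0.001, -0.001]
wrist_force: [-0.5, 0.5, 0.6]
opening: 0.0647
```

>>> jog_arm:
  deltas: [0,4,0,0,0,0,6.5,0,4,0,0,0,0,6.5,0,3,0,0,0,0,6.5,0,1,3,0,0,0,6.5,0,0,3,0,0,0,6.5,0,0,3,0,0,0,6.5,0,0,2,0,0,0,6.5,0,0,0,0,0,0,6.5,0,0,0,0,0,0,6.5,0,0,0,0,0,0,6.5]

```text
time: 32.2
eef_pos: [0.4486, -0.419, 0.1785]
ee_rot: [0.001, 1.0, -0.0, 0.001]
wrist_force: [0.3, -0.0, -0.4]
opening: 0.0649
```

Run:
```python
from h import *
caps([(.4485,-.419,.112,.019)],"c5")
```

```text
t 32.2 tcp [ 0.4486 -0.419   0.1785] yaw -0.05 tilt [ 0.06 -0.08] F [ 0.3 -0.  -0.4] open 0.0649 q [-0.86  0.35  1.47 -0.    1.33  0.71]
```

View pics/c5.png

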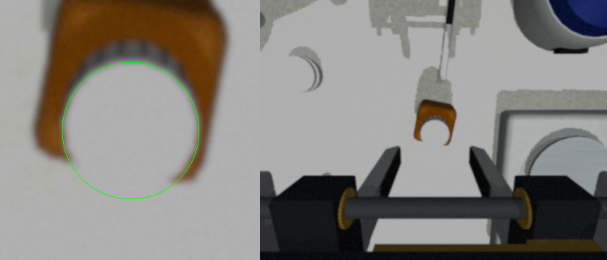

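>>> jog_arm:
  deltas: [0,0,2,0,0,0,6.5,0,0,3,0,0,0,6.5,0,0,2.5,0,0,0,6.5,0,0,1.5,0,0,0,6.5,0,0,0.6,0,0,0,6.5,0,0,0,0,0,0,6.5,0,0,0,0,0,0,6.5,0,0,0,0,0,0,2.5,0,0,0,0,0,0,2.5,0,0,0,0,0,0,2.5,0,0,0,0,0,0,2.5,0,0,0,0,0,0,2.5]

```text
time: 33.45
eef_pos: [0.4483, -0.4188, 0.0818]
ee_rot: [0.0, 1.0, -0.0, 0.0]
wrist_force: [-0.3, 0.4, 1.9]
opening: 0.0374
```

>>> jog_arm:
  deltas: [0,0,0,0,0,0,2.5,0,0,0,0,0,0,2.5]

```text
time: 33.65
eef_pos: [0.4483, -0.4188, 0.0818]
ee_rot: [0.0, 1.0, -0.0, 0.0]
wrist_force: [-0.6, -0.3, 2.6]
opening: 0.0373
```

>>> jog_arm:
  deltas: [0,0,-1,0,0,0,2.5,0,0,-2,0,0,0,2.5,0,0,-3,0,0,0,2.5,0,0,-3,0,0,0,2.5,0,0,-3,0,0,0,2.5,0,0,-3,0,0,0,2.5,0,0,-3,0,0,0,2.5,0,0,-1,0,0,0,2.5,0.3,-1,0,0,0,0,2.5,0.6,-2,0,0,0,0,2.5,0.8,-3,0,0,0,0,2.5,0.9,-4,0,0,0,0,2.5]

```text
time: 34.85
eef_pos: [0.4737, -0.3161, 0.2687]
ee_rot: [-0.002, 1.0, -0.001, -0.002]
wrist_force: [0.1, 1.1, -1.6]
opening: 0.037
```

>>> jog_arm:
  deltas: [0.9,-4,0,0,0,0,2.5,0.9,-4,0,0,0,0,2.5,0.9,-4,0,0,0,0,2.5,0.9,-4,0,0,0,0,2.5,0.9,-4,0,0,0,0,2.5,0.9,-4,0,0,0,0,2.5,0.9,-4,0,0,0,0,2.5,0.9,-4,0,0,0,0,2.5,0.9,-4,0,0,0,0,2.5,0.8,-4,0,0,0,0,2.5,0.7,-4,0,0,0,0,2.5,0.5,-3,0,0,0,0,2.5]

```text
time: 36.05
eef_pos: [0.5733, 0.1554, 0.269]
ee_rot: [-0.0, 1.0, 0.001, -0.003]
wrist_force: [0.8, -0.6, -1.9]
opening: 0.0369
```

>>> jog_arm:
  deltas: [0.2,-2,0,0,0,0,2.5,0,-1,0,0,0,0,2.5,0,0,0,0,0,-4,2.5,0,0,0,0,0,-4,2.5,0,0,0,0,0,-4,2.5,0,0,0,0,0,0,2.5,0,0,0,0,0,0,2.5,0,0,0,0,0,0,2.5]

```text
time: 36.85
eef_pos: [0.5772, 0.1813, 0.271]
ee_rot: [0.0, 0.995, 0.104, -0.001]
wrist_force: [-0.4, 0.9, -1.6]
opening: 0.0375
```

Run:
```python
from h import *
s=state();look("l8",("wrist","side"))
```

```text
t 36.85 tcp [0.5772 0.1813 0.271 ] yaw 11.88 tilt [-0.06 -0.02] F [-0.4  0.9 -1.6] open 0.0375 q [ 0.19  0.3   1.32 -0.    1.53  1.55]
```

View pics/l8.png

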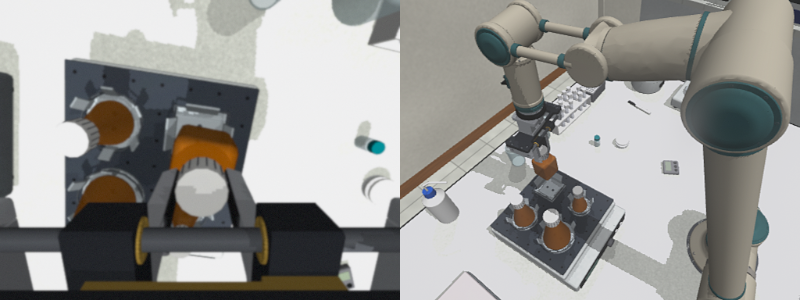

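>>> jog_arm:
  deltas: [0.1,-0.6,0,0,0,0,2.5,0,0,1,0,0,0,2.5,0,0,2,0,0,0,2.5,0,0,1.5,0,0,0,2.5,0,0,0,0,0,0,2.5,0,0,0,0,0,0,2.5,0,0,0,0,0,0,2.5]

```text
time: 37.65
eef_pos: [0.578, 0.1876, 0.2272]
ee_rot: [-0.0, 0.995, 0.104, 0.001]
wrist_force: [-0.6, 0.2, -0.9]
opening: 0.037
```

Run:
```python
from h import *
s=state();look("l9",("wrist","side"));
p=eyes.snapshot("side");cv2.imwrite("pics/l9s.png",cv2.resize(p["frame"][180:340,100:300,::-1],(800,600)))
```

```text
t 37.65 tcp [0.578  0.1876 0.2272] yaw 11.95 tilt [0.09 0.01] F [-0.6  0.2 -0.9] open 0.037 q [ 0.2   0.31  1.4  -0.    1.43  1.56]
```

View pics/l9.png

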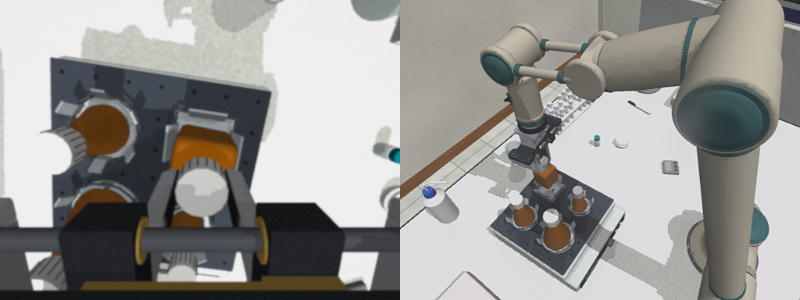

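View pics/l9s.png

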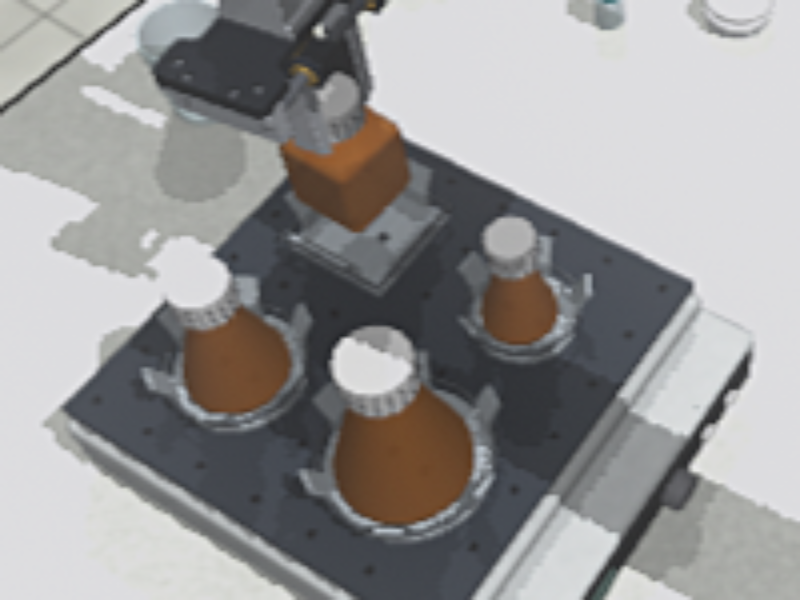

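Bottle is aligned above the square clamp; continue down (4.9 cm to the seat).

>>> jog_arm:
  deltas: [0,0,1,0,0,0,2.5,0,0,1.5,0,0,0,2.5,0,0,1,0,0,0,2.5,0,0,0.6,0,0,0,2.5,0,0,0.3,0,0,0,2.5,0,0,0,0,0,0,2.5,0,0,0,0,0,0,2.5]

```text
time: 38.5
eef_pos: [0.5778, 0.1875, 0.1828]
ee_rot: [0.0, 0.995, 0.104, 0.0]
wrist_force: [0.2, 0.5, -1.4]
opening: 0.0371
```

>>> jog_arm:
  deltas: [0,0,0.2,0,0,0,2.5,0,0,0.2,0,0,0,2.5,0,0,0.1,0,0,0,2.5,0,0,0,0,0,0,2.5,0,0,0,0,0,0,2.5]

```text
time: 39.0
eef_pos: [0.5775, 0.1874, 0.1778]
ee_rot: [0.0, 0.995, 0.104, 0.0]
wrist_force: [0.1, -0.6, 0.2]
opening: 0.0373
```

>>> jog_arm:
  deltas: [0,0,0.1,0,0,0,2.5,0,0,0,0,0,0,2.5]

```text
time: 39.2
eef_pos: [0.5775, 0.1874, 0.1778]
ee_rot: [0.0, 0.995, 0.104, 0.001]
wrist_force: [-2.7, -1.5, 5.1]
opening: 0.0375
```

>>> jog_arm:
  deltas: [0,0,0,0,0,0,6,0,0,0,0,0,0,6,0,0,0,0,0,0,6,0,0,0,0,0,0,6,0,0,-1,0,0,0,6,0,0,-2,0,0,0,6,0,0,-3,0,0,0,6,0,0,-3,0,0,0,6,0,0,-3,0,0,0,6,0,0,-3,0,0,0,6,-2,2,0,0,0,0,6,0,0,0,0,0,0,6]

```text
time: 40.4
eef_pos: [0.5614, 0.1622, 0.3289]
ee_rot: [0.001, 0.995, 0.103, 0.001]
wrist_force: [-0.3, 0.3, 0.2]
opening: 0.0603
```

>>> jog_arm:
  deltas: [-3,3,0,0,0,0,6,-3,3,0,0,0,0,6,-3,3,0,0,0,0,6,-3,3,0,0,0,0,6,-1,3,0,0,0,0,6,0,3,0,0,0,0,6,0,0,0,0,0,0,6,0,0,0,0,0,0,6,0,0,0,0,0,0,6]

```text
time: 41.3
eef_pos: [0.4721, -0.0383, 0.3263]
ee_rot: [-0.0, 0.995, 0.104, -0.0]
wrist_force: [0.1, 0.0, -0.0]
opening: 0.0599
```

Run:
```python
from h import *
s=state()
Q=dict(flask_large=(.4418,.3047,.146,.022),flask_medium=(.571,.317,.122,.019),flask_small=(.449,.1817,.104,.016),bottle_square=(.5775,.187,.112,.019))
B=dict(flask_large=.0425,flask_medium=.0335,flask_small=.0255,bottle_square=.029)
T=[]
for n in ("scene","side"):
    p=eyes.snapshot(n);C=cam(p);im=cv2.resize(p["frame"][:,:,::-1],None,fx=4,fy=4,interpolation=cv2.INTER_CUBIC)
    for k,(x,y,h,r) in Q.items():
        for P in (circ(x,y,.096+h,r),): cv2.polylines(im,[np.int32((proj(p,C,P)+.5)*4)],True,(0,255,0),1)
    uv=np.int32(proj(p,C,[(.51,.25,.13)])[0]*4);T.append(im[max(0,uv[1]-300):uv[1]+300,uv[0]-280:uv[0]+280])
    print(n,[(np.round(d["at"],3).tolist(),round(d["p"],2)) for d in finder.find_in(p,"vial")])
cv2.imwrite("pics/fin.png",cv2.resize(np.hstack(T),(800,428)))
```

```text
t 41.3 tcp [ 0.4721 -0.0383  0.3263] yaw 11.99 tilt [-0.02  0.05] F [ 0.1  0.  -0. ] open 0.0599 q [-0.23  0.07  1.47  0.    1.6   1.13]
scene [([0.62, -0.136, 0.034], 0.59)]
side [([0.602, -0.133, 0.034], 0.65)]
```

View pics/fin.png

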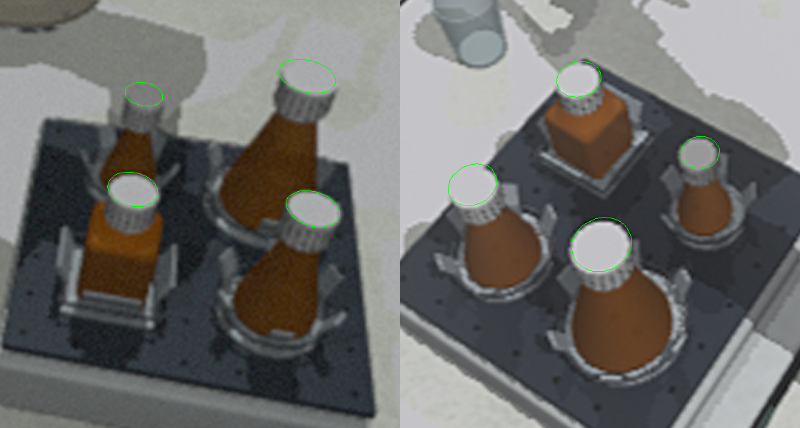

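All four cap tops fall on the predicted seated circles in both views (within about 1–2 mm), and the vial has not moved. Handing in.

```bash
python3 -c "
from station import bot
print(bot.close_job())"
```

```text
the job is handed in; nothing more can be done
None
```

I put the three amber flasks and the square bottle into their own clamps and handed the job in at about 41 s. I placed the large flask first, then the medium, the small and the bottle. The bottle was turned about 12° to square it with its clamp. Handing in gives no verdict.

**Seating:** each item was lowered until the wrist force showed contact, within about 1 mm of the computed seat height, and then released. In the last scene and side pictures all four cap tops lay on the outlines predicted for centred, fully seated, upright pieces, to about 1–2 mm by eye.

**Vial:** the networks place it within about 4 mm of its first position in both views. It stands where it was.

**Arm:** it is clear of everything, with wrist force at about zero.

**Failures and disagreements:**
- A few fast transfer rows came up 5–12 mm short. I corrected them from the measured pose before setting down.
- One mask of the medium flask was missed in the first look, and one side-view mask gave a poor bottle yaw. The wrist camera settled both the medium flask's position and the bottle's yaw.

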